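# Open the latched braai grid and hold it wide

## Robot

A 6-joint arm with a two-finger parallel gripper is mounted at the origin on the work surface. World frame = base frame: x ahead of the robot, y to its left, z up, the work surface at z = 0. Lengths are in mm, angles in rad, forces in N, time in s.
With the tool pointing down it reaches from about 300 to 750 mm from the base axis. Payload 8.5 kg.
Tool frame: the origin (TCP) lies midway between the tips of the shut fingers; the grasp point (between the pads) lies 19 mm behind it; z points along the fingers, y is the direction in which the jaws open and shut (so a half turn about z gives the same grasp; the last joint's range is limited). The gripper opens to 85 mm and grips with 20 to 120 N. Pads are 22 mm wide; open, the fingers measure 114 mm over their backs; the gripper's body (76 mm by 85 mm) begins 54 mm behind the grasp point. The pads swing forward as they close: fully open they stand 13 mm farther back than shut.
Start: joints at [0.929, 0.381, 1.297, -0, 1.464, -0.215], TCP at [227.667, 500.648, 231.322] pointing down, gripper open.
Joint ranges: [-3.11, 3.11], [-0.89, 2.33], [0.22, 2.48], [-1.42, 4.56], [0.17, 2.85], [-2.88, 2.88]. Speed limits (rad/s): [2.39, 2.39, 3.14, 3.14, 3.14, 3.14].

## Interface

Orientations are given as a rotation vector (axis times angle).
In Python, from rig import arm, effector, solve_ik, cams, workorder gives the robot as it stands. Calls block until the motion is done:
- arm.move_pose(position, orientation): joint-space move of the TCP to a pose.
- arm.move_straight(position, attitude=None, speed=150): straight line of the TCP; attitude=None keeps the orientation; speed is the mean speed in mm/s.
- arm.set_joints(angles): joint-space move.
- effector.move_gripper(opening, grasp_force=None): opening from 0.0 (shut) to 1.0 (fully open); grasp_force is the grip in N (None keeps the last); returns when the fingers have stopped.
- arm.dwell(seconds).
- solve_ik(position, orientation): joint angles nearest the present ones, or None.
- arm.get_state(): the state.
- cams.capture(name): name is "scene" or "top" or "wrist"; returns (picture, depth): 384x512x3 uint8, red, green, blue; 384x512 float32, mm along the optical axis (not along the pixel's ray), 0 where there is no reading.
- cams.calibration(name): a dict with "mtx" (3x3 intrinsics, pixels), "dist" ([k1, k2, p1, p2, k3] as OpenCV has them; the pictures are not rectified), "world_to_cam" (4x4, takes a point from world to camera coordinates); the wrist camera has in their place "hand_eye" (4x4, takes a point from camera to tool coordinates, whose origin is the TCP and whose axes are the flange's). Camera axes: x right, y up, looking along -z (the intrinsics and any distortion apply to the point x, -y, -z); pixel columns grow to the right and rows downward; lengths in mm; the calibration is good to about 2 mm. A picture is of the moment at which its call begins: read the wrist's pose just before it. calibration takes no time and is no camera call.
A pose or a line that the arm cannot do raises arm.PlanningError and nothing moves.
- workorder.sign_off(): hands the job in, once; it reports no verdict.
The state is a dict: "t": time; "joints": joint angles; "joint_velocities": joint speeds; "tau": joint torques, N m; "position": TCP position; "orientation": TCP orientation; "wrist_force": force on the tool from outside, world axes, zero at the start; "ft_torque": the same for the moment, N m; "finger_gap": opening from 0.0 (shut) to 1.0 (fully open).
Only numpy, scipy, OpenCV 4.12 (cv2) and the standard library are available. Lean on these libraries where they do the work, as an engineer would, in place of code of your own. Each camera call takes 0.05 s, during which the arm holds its last target. There are 200 camera calls.

## Task

Open the hinged braai grid for loading: lift the cover flap at its front, swing it right over and lower it gently onto its stop, then squeeze the round-peg catch fully in and after it the flat-paddle catch fully in. Then lift the top grid past the click of its detent, to wide open (some 65 degrees or more), and finish while still holding it there with the gripper; let nothing else carry it. Leave the catches squeezed, the cover lying back, and everything else on the shelf where it stands.

Things in the scene. Friction and masses are not known exactly. Their poses are not given: they have to be found in the camera images.
- stand: fixed dark steel stand of the braai grid, base plate 275 x 340 x 12 mm, yaw varies. Frame ('stand' directions below): origin on the shelf under the front handle row, x away from the robot to the grid's hinge, y left, z up; plate spans x -35 to 240 mm. Bottom grid wires fixed at z 26 mm; side cheeks 97 mm high at y +-166, x 128 to 228 mm
- cover (a joint): cover flap, rad: 0 shut (flat over both catches and the top grid's handle), grows as its front edge goes up and over, away from the robot; stop at 2.9 (lying back over the top grid, on which it is hinged). Falls when let go: shut before upright, onto the stop after it; 120 g; a fall from more than a few degrees slams it
- cover_tab (a point): pinch point on the cover's wooden tab (20 mm wide along stand y, 10 thick, 37 long) jutting from the middle of the front edge of the 60 x 230 x 3 mm aluminium flap; 83 mm from its hinge line, 23 mm out from the flap's edge, 14 mm from the tab's end. Pinched across its width, the tab turns between the pads, so the tool can stay pointing down
- cover_hinge (a point): middle of the cover's hinge line (parallel to stand y), at stand x 35, z 80 mm while the top grid is down
- peg_catch (a joint): sliding half of the round-peg catch, m: 0 out (latched), 0.012 fully squeezed in (its limit); starts at 0 to 0.002. Slides along stand -y towards its fixed post against about 3 N friction and stays where it is left. Both catches past about 0.006 free the grid
- peg_catch_mid (a point): round-peg catch (two upright steel pegs, 11 mm diameter), left or right of the handle (stand y +-85, x -8 mm), squeezed first. Point midway between the pegs at joint 0, 13 mm below their tops (tops at z 66). Fixed peg 13 mm to stand -y, sliding peg 13 mm to +y: 37 mm over both, 25 squeezed, then centred 6 mm to -y of the point. 25 mm free beside it for fingers, down to z 30
- paddle_catch (a joint): sliding half of the flat-paddle catch: values and behaviour as peg_catch
- paddle_catch_mid (a point): flat-paddle catch (two upright flat steel bars, 18 mm along stand x by 10 mm along y), on the other side of the handle; same layout and heights as the peg catch: 36 mm over both as built, 24 mm squeezed, centred 6 mm to -y of the point. Squeeze this one second
- topgrid (a joint): top grid (steel wire frame 163 x 266 mm, hinged at its far edge; 0.4 to 0.75 kg with handle and cover), rad: 0 shut, grows as its front edge goes up; stop at 1.4. Click detent between about 0.5 and 0.8. Let go, it falls shut: it has to be held, about 3 to 9 N at the handle, up to 12 N through the detent
- topgrid_grip (a point): pinch point on the top grid's wooden handle (22 mm wide along stand y, 14 thick) that juts from the middle of its front edge to the robot, under the shut cover; 200 mm from the hinge line, 20 mm from the handle's end, 35 mm out from the front bar, z 45 mm when shut. Pinched across its width, the handle turns between the pads, so the tool can stay pointing down
- topgrid_hinge (a point): middle of the top grid's hinge line (parallel to stand y), at stand x 200, z 45 mm
- jug: yellow ceramic sauce jug, 105 mm high, 88 mm wide, handle to its +y, bystander left of the stand; origin under its centre
- brush: silicone-tipped basting brush lying in front of the stand, 237 mm long, 34 mm wide, 14 mm high; bystander; origin on the shelf under it, bristle end to its +x
- foil_tray: open aluminium tray 140 x 200 x 40 mm, bystander on the right; origin under its centre
- shaker: glass jar with steel cap, 48 mm wide, 85 mm high, bystander in front of the stand at the left; origin under its centre
- mill: dark wooden pepper mill, 56 mm wide, 130 mm high, bystander right of the stand, beside its hinge; origin under its centre

How it is judged (in metres and radians):
On the way, in this order (a step that is already met when the one before it is completed fails the run):
1. the cover flap lies back on its stop (value of joint cover above 2.75 rad), for 0.2 s.
2. the round-peg catch is squeezed in (value of joint peg_catch above 0.009 m), for 0.1 s.
3. the flat-paddle catch is squeezed in (value of joint paddle_catch above 0.009 m), for 0.1 s.
4. the top grid is past its detent (value of joint topgrid above 0.85 rad), for 0.1 s.
At the end, for the whole second after the job is handed in: the fingers hold the top grid still (contact over 1 N, under 0.1 rad/s) at more than 1.05 rad, no bystander touching it, the cover back at more than 2.7 rad and both catches squeezed in more than 9 mm (value of joint topgrid above 1.05 rad and contact force between the fingers and topgrid above 1 N and velocity of joint topgrid between -0.1 and 0.1 rad/s and value of joint cover above 2.7 rad and value of joint each of peg_catch, paddle_catch above 0.009 m and contact force between each of jug, brush, foil_tray, shaker, mill and topgrid below 0.3 N); the arm keeps its last pose, push and grip.
It fails at once if the cover is slammed onto its stop (faster than 5.5 rad/s, as if let fall) (value of joint cover above 2.6 rad and velocity of joint cover above 5.5 rad/s).
It fails at once if the flat-paddle catch is squeezed before the round-peg catch (value of joint paddle_catch above 0.006 m and value of joint peg_catch below 0.009 m).
It fails at once if a bystander is disturbed (moved 30 mm or more) (distance of any of jug, brush, foil_tray, shaker, mill from where it was at the start of the episode above 0.03 m).
It also fails if it takes over 72 s, if anything falls off the work surface, if the arm or the gripper's body presses on something with over 40 N, if the wrist force passes 120 N, or if a joint passes its speed limit or range.

## Working session

There is one attempt and no reset: what is moved stays moved. The work goes in short steps, each a Python script; the robot and the scene stay as the last script left them, time stands still between calls to the robot, and variables do not carry over. Pictures are saved under pics/ and viewed, about 8 in all and at most 12, crops included, and the job is handed in when it is done.

```bash
ls; mkdir -p pics; cat > h.py <<'E'
import numpy as np, cv2
from rig import arm, effector, solve_ik, cams, workorder
from scipy.spatial.transform import Rotation as R
def world_pts(name, depth, st=None):
    c=cams.calibration(name); m=np.array(c["mtx"]); d=np.array(c["dist"],float)
    h,w=depth.shape; v,u=np.mgrid[:h,:w]
    p=cv2.undistortPoints(np.stack([u,v],-1).reshape(-1,1,2).astype(float),m,d).reshape(h,w,2)
    P=np.stack([p[...,0]*depth,-p[...,1]*depth,-depth,np.ones_like(depth)],-1)
    if name=="wrist":
        T=np.eye(4);T[:3,:3]=R.from_rotvec(st["orientation"]).as_matrix();T[:3,3]=st["position"]
        T=T@np.array(c["hand_eye"])
    else: T=np.linalg.inv(np.array(c["world_to_cam"]))
    return (P@T.T)[...,:3]
E
python3 - <<'E'
from h import *
for n in("top","scene"):
    st=arm.get_state(); p,d=cams.capture(n); cv2.imwrite(f"pics/{n}.png",p[...,::-1]); np.savez(f"{n}.npz",p=p,d=d)
    W=world_pts(n,d); np.save(n+"_w.npy",W)
    print(n,(d>0).mean(), np.round(np.linalg.inv(np.array(cams.calibration(n)["world_to_cam"])),2).tolist())
print(st)
E
```

```text
pics
top 0.9958038330078125 [[-0.02, 0.99, -0.15, 359.99], [-1.0, -0.02, 0.0, 16.25], [-0.0, 0.15, 0.99, 1287.53], [0.0, 0.0, 0.0, 1.0]]
scene 0.9889933268229166 [[-0.7, -0.42, 0.58, 1248.54], [0.72, -0.39, 0.58, 675.56], [-0.01, 0.82, 0.57, 726.34], [0.0, 0.0, 0.0, 1.0]]
{'t': 0.05, 'joints': array([ 9.28691136e-01,  3.81212607e-01,  1.29825104e+00,  1.78733981e-05,
        1.46357775e+00, -2.15310338e-01]), 'joint_velocities': array([ 0.00139278, -0.0004    , -0.00195362,  0.00181525, -0.00244919,
       -0.00071641]), 'tau': array([ 2.96464925e-03, -4.49700165e+01, -2.31964499e+01, -2.26616457e-04,
        3.43192660e-03, -2.12666833e-06]), 'position': array([227.50586549, 500.43129985, 230.70613083]), 'orientation': array([-6.65202984e-01, -3.06972638e+00,  2.05773773e-03]), 'wrist_force': array([-0.47983212, -0.1653546 ,  0.56217565]), 'ft_torque': array([-0.00106898,  0.04227816,  0.00021746]), 'finger_gap': 0.9979013697110466}
```

View pics/top.png

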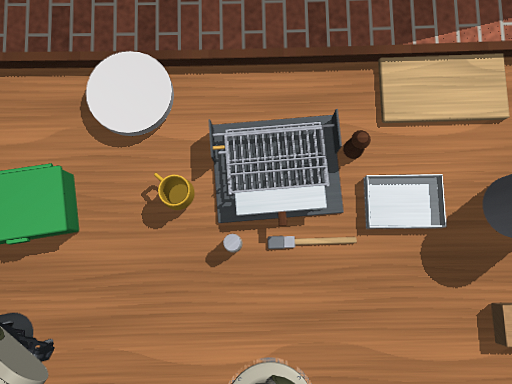

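View pics/scene.png

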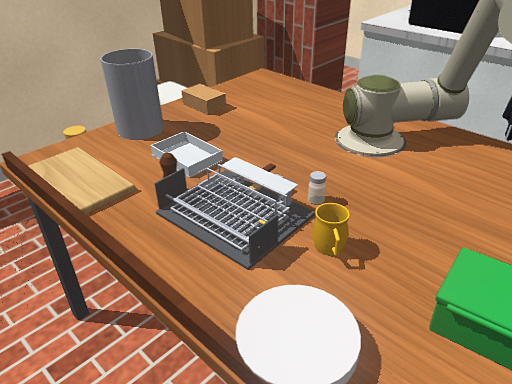

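The top view shows the cover flap as a white strip at about (236–326, 187–214), with its tab at (282, 218). The stand is slightly yawed. The shaker is at (232, 242) and the brush at (268–356, 241), both in front of it. The scene view confirms the cover is shut.

```bash
python3 - <<'E'
from h import *
z=np.load("top.npz"); W=np.load("top_w.npy"); p=z["p"].astype(int)
sub=np.zeros(p.shape[:2],bool); sub[180:222,230:335]=1
m=sub&(p.min(-1)>170)&(W[...,2]>65)
k=cv2.morphologyEx(m.astype(np.uint8),cv2.MORPH_OPEN,np.ones((5,5)))
n,l,s,c=cv2.connectedComponentsWithStats(k); i=1+s[1:,4].argmax()
P=W[l==i]; print(s[i],"cover z",np.median(P[:,2]))
r=cv2.minAreaRect(P[:,:2].astype(np.float32)); print(r,cv2.boxPoints(r))
# tab
t=np.zeros_like(sub);t[208:228,270:295]=1
t&=(W[...,2]>60)&(p[...,0]>p[...,2]+25); print("tab",t.sum(),W[t].mean(0),W[t].min(0),W[t].max(0))
# plate: dark, z 5..20
q=np.zeros_like(sub);q[110:230,205:350]=1
q&=(W[...,2]>5)&(W[...,2]<20)&(p.max(-1)<110)
Q=W[q][:,:2].astype(np.float32);r=cv2.minAreaRect(Q);print("plate",r)
# bystanders
for n,(u0,u1,v0,v1) in dict(shaker=(218,245,230,255),brush=(262,360,232,252),jug=(150,195,170,212),mill=(340,375,125,160),tray=(362,446,172,232)).items():
    w=W[v0:v1,u0:u1].reshape(-1,3); w=w[w[:,2]>8]; print(n,w.min(0).round(),w.max(0).round())
E
```

```text
[ 235  186   91   28 1970] cover z 82.36660660935127
((457.52667236328125, -43.63148498535156), (187.30020141601562, 230.35536193847656), 3.5391204357147217) [[ 356.94525   65.54552]
 [ 371.1651  -164.37053]
 [ 558.1081  -152.80849]
 [ 543.88824   77.10756]]
tab 108 [472.56161951 -40.72147776  96.37708737] [359.99393138 -52.08909611  76.74666501] [ 490.14290048   16.25275407 1287.52843925]
plate ((611.7177734375, -37.26130676269531), (307.73046875, 396.8202209472656), 1.2641490697860718)
shaker [360.  16.   9.] [ 450.  108. 1288.]
brush [ 360. -242.    8.] [ 434.   16. 1288.]
jug [360.  16.   8.] [ 621.  307. 1288.]
mill [ 360. -272.    8.] [ 728.   16. 1288.]
tray [ 360. -472.    8.] [ 590.   16. 1288.]
```

```bash
python3 - <<'E'
from h import *
z=np.load("top.npz"); W=np.load("top_w.npy"); p=z["p"].astype(int); ok=z["d"]>0
sub=np.zeros(p.shape[:2],bool); sub[180:222,230:335]=1
m=sub&ok&(p.min(-1)>170)&(W[...,2]>70)&(W[...,2]<95)
k=cv2.morphologyEx(m.astype(np.uint8),cv2.MORPH_OPEN,np.ones((5,5)))
P=W[(k>0)&m]; r=cv2.minAreaRect(P[:,:2].astype(np.float32)); print(r,cv2.boxPoints(r).round(1).tolist())
t=np.zeros_like(sub);t[208:228,270:295]=1
t&=ok&(W[...,2]>60)&(p[...,0]>p[...,2]+25); print("tab",t.sum(),np.median(W[t],0),W[t].min(0),W[t].max(0))
q=np.zeros_like(sub);q[110:230,205:350]=1
q&=ok&(W[...,2]>5)&(W[...,2]<20)&(p.max(-1)<110)
q=cv2.morphologyEx(q.astype(np.uint8),cv2.MORPH_OPEN,np.ones((3,3)))>0
r=cv2.minAreaRect(W[q][:,:2].astype(np.float32));print("plate",r)
for n,(u0,u1,v0,v1) in dict(shaker=(218,245,230,255),brush=(262,360,232,252),jug=(150,195,170,212),mill=(340,375,125,160),tray=(362,446,172,232)).items():
    w=W[v0:v1,u0:u1][ok[v0:v1,u0:u1]]; w=w[w[:,2]>8]; print(n,w.min(0).round(),w.max(0).round())
E
```

```text
((522.599609375, -39.58299255371094), (57.335487365722656, 230.39276123046875), 3.3881847858428955) [[487.20001220703125, 73.69999694824219], [500.79998779296875, -156.3000030517578], [558.0, -152.89999389648438], [544.4000244140625, 77.0999984741211]]
tab 107 [474.03092527 -41.86159493  85.11307853] [456.79376256 -52.08909611  76.74666501] [490.14290048 -31.90135623  92.16155741]
plate ((620.5769653320312, -33.49371337890625), (274.612060546875, 341.86865234375), 3.4462966918945312)
shaker [395.  64.   9.] [450. 108.  92.]
brush [ 395. -242.    8.] [434.  -4.  22.]
jug [508. 188.   8.] [621. 307. 111.]
mill [ 644. -272.    8.] [ 728. -196.  134.]
tray [ 446. -472.    8.] [ 590. -266.   48.]
```

Cover and plate agree to within 1 mm: stand origin at about (518, -39.8), yaw 3.4°. Next I'll pinch the tab.

```bash
cat >> h.py <<'E'
YAW=np.radians(3.42); O=np.array([518.,-39.8,0])
RS=R.from_euler('z',YAW)
ORI=(RS*R.from_euler('y',np.pi)).as_rotvec()   # tool down, jaws along stand y
def S(x,y,z): return O+RS.apply([x,y,z])
def info(): 
    s=arm.get_state(); print("t %.2f pos %s F %s gap %.3f"%(s["t"],np.round(RS.inv().apply(s["position"]-O),1),np.round(s["wrist_force"],1),s["finger_gap"]*85)); return s
E
python3 - <<'E'
from h import *
print(ORI, solve_ik(S(-48,0,140),ORI))
effector.move_gripper(45/85,40)
arm.move_pose(S(-48,0,140),ORI); info()
arm.move_straight(S(-48,0,63),speed=120); info()
effector.move_gripper(0.0,40); s=info(); print(s["joints"])
E
```

```text
[-9.37473231e-02  3.14019360e+00  5.74036796e-18] [-0.3420856   0.34200977  1.65419586  0.          1.14538703 -1.97257219]
t 2.73 pos [-47.9   0.5 140.1] F [-0.   0.3  0.3] gap 44.993
t 3.52 pos [-47.6   0.   63.5] F [ 0.8 -0.2  0.5] gap 44.885
t 3.87 pos [-47.7  -0.   63.7] F [-0.5  1.2  7.1] gap 18.988
[-3.41970057e-01  4.55375636e-01  1.75180415e+00  2.01467255e-04
  9.33061964e-01 -1.97262419e+00]
```

```bash
python3 - <<'E'
from h import *
for th in np.r_[np.arange(.2,2.61,.2),2.75,2.88]:
    arm.move_straight(S(35-83*np.cos(th),0,63+83*np.sin(th)),speed=70)
    s=info()
    if s["finger_gap"]*85<15: print("LOST",th);break
p,d=cams.capture("scene"); cv2.imwrite("pics/cov.png",cv2.resize(p[120:300,120:360,::-1],None,fx=3,fy=3))
E
```

```text
t 4.25 pos [-46.2   0.   79.4] F [ 3.5  1.4 -3.8] gap 19.102
t 4.63 pos [-41.4   0.   95.1] F [ 1.8  0.2 -4.5] gap 18.623
t 5.02 pos [-33.6   0.  109.7] F [ 0.9 -0.2 -4.7] gap 18.774
t 5.40 pos [-22.8   0.  122.4] F [ 1.6 -0.  -4.7] gap 18.861
t 5.78 pos [-9.800e+00  1.000e-01  1.328e+02] F [ 0.5  0.3 -4.9] gap 19.052
t 6.17 pos [4.900e+00 1.000e-01 1.402e+02] F [-0.9  1.  -3.4] gap 19.035
t 6.55 pos [2.100e+01 1.000e-01 1.447e+02] F [-1.7  0.6 -4.4] gap 19.103
t 6.93 pos [3.730e+01 1.000e-01 1.458e+02] F [-2.5  1.4 -3.1] gap 18.706
t 7.32 pos [5.39e+01 1.00e-01 1.44e+02] F [-2.9  2.5 -1.3] gap 19.210
t 7.70 pos [6.990e+01 1.000e-01 1.391e+02] F [-2.   2.8  4.7] gap 18.944
t 8.08 pos [8.490e+01 1.000e-01 1.312e+02] F [0.7 4.2 5.4] gap 19.002
t 8.47 pos [9.790e+01 1.000e-01 1.205e+02] F [2.1 5.3 6.5] gap 18.866
t 8.85 pos [1.084e+02 1.000e-01 1.075e+02] F [5.  6.3 7.7] gap 19.201
t 9.18 pos [1.143e+02 1.000e-01 9.640e+01] F [7.1 6.1 7. ] gap 18.962
t 9.47 pos [1.179e+02 1.000e-01 8.610e+01] F [7.7 6.4 6.1] gap 19.137
```

View pics/cov.png

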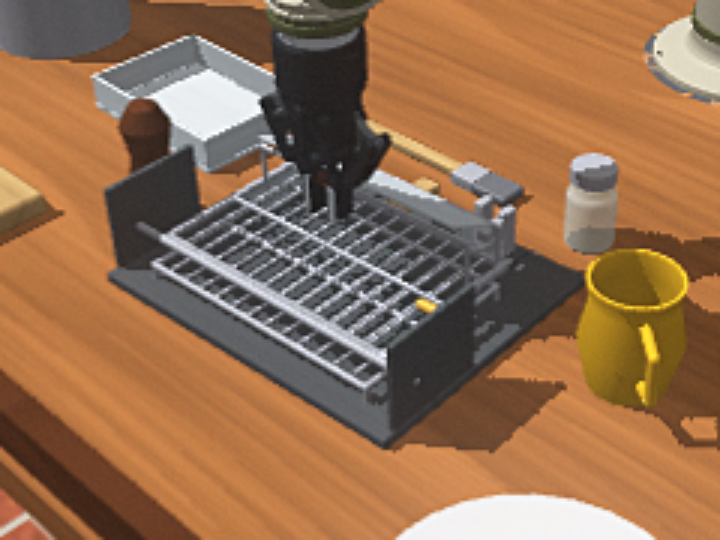

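The cover is over and almost on its stop, with the tab still in the jaws at (330, 190). One catch is visible at (495, 220). I'll press down slightly, release, retreat and look with the wrist camera.

```bash
python3 - <<'E'
from h import *
th=2.92
arm.move_straight(S(35-83*np.cos(th),0,61+83*np.sin(th)),speed=40); info()
effector.move_gripper(45/85,30); arm.dwell(.2)
arm.move_straight(S(116,0,150),speed=150)
arm.move_pose(S(-8,0,230),ORI); s=info()
p,d=cams.capture("wrist"); W=world_pts("wrist",d,s); np.savez("wrist.npz",p=p,d=d,W=RS.inv().apply((W-O).reshape(-1,3)).reshape(W.shape))
cv2.imwrite("pics/wrist.png",p[...,::-1])
p,d=cams.capture("top"); cv2.imwrite("pics/top2.png",cv2.resize(p[100:250,200:360,::-1],None,fx=4,fy=4))
E
```

```text
t 9.81 pos [1.192e+02 1.000e-01 8.140e+01] F [10.6  7.3  7.2] gap 19.167
t 11.64 pos [-7.600e+00 -1.000e-01  2.291e+02] F [0.2 0.7 0.4] gap 44.960
```

View pics/wrist.png

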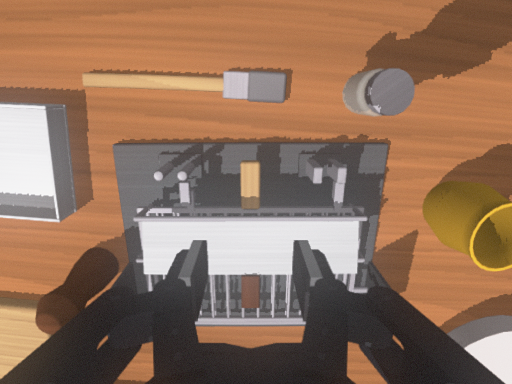

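Cover lying back (white, 140–360 × 215–272, tab at (250, 290)). Round pegs are at (158, 176) and (182, 176), on the stand's -y side. Flat paddles are at (317, 174) and (340, 172), on +y. The handle is at (250, 180).

```bash
python3 - <<'E'
from h import *
z=np.load("wrist.npz");W=z["W"];d=z["d"]; ok=(d>0)
for nm,(u0,u1,v0,v1),zz in [("left",(145,205,160,206),(55,90)),("right",(300,355,155,206),(55,90)),("handle",(236,266,155,200),(40,70)),("cover",(150,350,225,268),(60,120))]:
    m=np.zeros(d.shape,np.uint8); m[v0:v1,u0:u1]=1
    m&=(ok&(W[...,2]>zz[0])&(W[...,2]<zz[1]))
    n,l,s,c=cv2.connectedComponentsWithStats(m,connectivity=4)
    for i in range(1,n):
        if s[i,4]<15: continue
        P=W[l==i]; print(nm,s[i],"min",np.percentile(P,3,0).round(1),"max",np.percentile(P,97,0).round(1),"med",np.median(P,0).round(1))
m=z["W"][225:268,150:350].reshape(-1,3); A=np.c_[m[:,0],np.ones(len(m))]; print(np.linalg.lstsq(A,m[:,2],rcond=None)[0])
E
```

```text
left [154 168  12  13 108] min [ -15.4 -102.9   55.9] max [ -5.9 -93.2  67.7] med [-11.3 -97.2  65.9]
left [178 169  12  11 103] min [-15.  -77.   56.2] max [ -6.1 -67.5  67.8] med [-11.3 -71.4  66.1]
left [180 181  10  25 236] min [ -0.9 -77.4  56.1] max [ 24.9 -68.1  62.8] med [ 11.  -72.6  61.1]
right [311 165  12  18 196] min [-19.1  65.9  56.2] max [-2.6 75.4 67.8] med [-11.4  69.8  66.2]
right [332 165  15  41 458] min [-19.   91.8  56.4] max [ 24.5 101.6  67.5] med [ 1.3 95.7 61.6]
handle [240 160  20  40 789] min [-21.9 -11.8  49.3] max [20.3  9.3 53.9] med [-1.5 -0.7 52.5]
cover [ 150  225  200   43 7043] min [  40.2 -102.7   83.7] max [ 82.6 100.1  94.5] med [58.1 -1.8 88.4]
[ -1.78290928 198.83384648]
```

```bash
cat >> h.py <<'E'
def squeeze(mid):
    effector.move_gripper(54/85,40)
    arm.move_pose(S(-9,mid-2,130),ORI)
    arm.move_straight(S(-9,mid-2,36),speed=100); info()
    arm.move_straight(S(-9,mid-6,36),speed=40); info()
    effector.move_gripper(0.0,40); arm.dwell(.3); info()
E
python3 - <<'E'
from h import *
squeeze(-85)
E
```

```text
t 13.68 pos [ -8.6 -87.1  36.6] F [ 0.2  0.3 -0.4] gap 54.010
t 13.93 pos [ -8.8 -91.4  36.4] F [-0.3  0.3 -0.2] gap 54.285
t 14.62 pos [ -9.  -91.3  36.5] F [-3.1 -1.9  6.1] gap 22.837
```

```bash
python3 - <<'E'
from h import *
effector.move_gripper(50/85); info()
arm.move_straight(S(-9,-91,130),speed=150)
squeeze(84.5)
effector.move_gripper(50/85); info()
arm.move_straight(S(-9,78.5,130),speed=150)
arm.move_pose(S(-8,0,230),ORI); s=info()
p,d=cams.capture("wrist"); W=world_pts("wrist",d,s); W=RS.inv().apply((W-O).reshape(-1,3)).reshape(W.shape)
cv2.imwrite("pics/wrist2.png",p[...,::-1]); ok=d>0
for nm,(u0,u1,v0,v1),zz in [("left",(140,210,155,206),(55,90)),("right",(290,355,155,206),(55,90)),("handle",(236,266,155,200),(40,70))]:
    m=np.zeros(d.shape,np.uint8); m[v0:v1,u0:u1]=1
    m&=(ok&(W[...,2]>zz[0])&(W[...,2]<zz[1]))
    n,l,s,c=cv2.connectedComponentsWithStats(m,connectivity=4)
    for i in range(1,n):
        if s[i,4]<15: continue
        P=W[l==i]; print(nm,s[i],"min",np.percentile(P,3,0).round(1),"max",np.percentile(P,97,0).round(1),"med",np.median(P,0).round(1))
E
```

```text
t 15.00 pos [ -9.  -91.1  35.9] F [-0.2  0.7  0.1] gap 49.948
t 17.81 pos [-8.7 82.3 36.5] F [0.7 0.  0.4] gap 53.967
t 18.06 pos [-8.8 78.2 36.3] F [-0.3  0.2  0.8] gap 53.815
t 18.74 pos [-9.  78.7 36.5] F [-1.3  0.5  5.5] gap 22.875
t 19.12 pos [-9.  78.4 35.9] F [ 0.3 -1.5 -0.1] gap 50.246
t 20.48 pos [-8.40e+00 -1.00e-01  2.29e+02] F [-0.5  1.   0.3] gap 49.981
left [154 169  12  12 111] min [ -15.3 -102.7   56. ] max [ -5.9 -93.4  67.8] med [-11.5 -97.4  65.9]
left [167 169  12  12 106] min [-15.2 -88.9  56.8] max [ -5.9 -79.   67.7] med [-11.2 -83.3  66.1]
left [169 182  12  24 252] min [ -0.8 -89.2  56.1] max [ 24.3 -79.2  62.4] med [ 11.2 -83.6  61. ]
right [311 166  12  18 193] min [-19.2  65.9  57.3] max [-2.2 75.4 67.9] med [-11.3  69.7  66.2]
right [322 166  14  40 437] min [-18.9  80.   56.2] max [23.5 89.7 67.7] med [ 1.3 84.  61.8]
handle [240 161  20  39 774] min [-21.7 -11.7  49. ] max [19.5  9.4 54. ] med [-2.  -1.2 52.5]
```

View pics/wrist2.png

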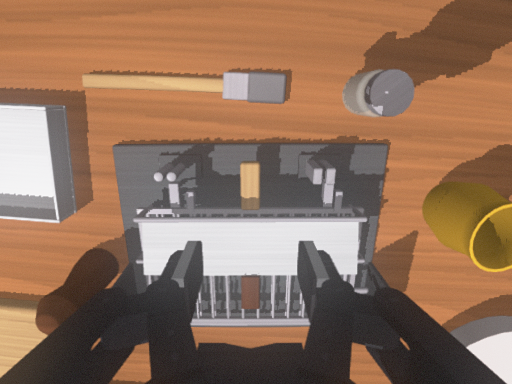

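Both catches are fully in: spacing went from 26 to 14 mm on each side. The cover is still back and the bystanders haven't moved. Next I'll grip the handle and lift.

```bash
python3 - <<'E'
from h import *
effector.move_gripper(50/85,80)
arm.move_straight(S(0,-.5,100),speed=200)
arm.move_straight(S(0,-.5,28),speed=100); info()
effector.move_gripper(0.0,80); s=info()
if s["finger_gap"]*85>17:
  for th in np.r_[np.arange(.1,1.21,.1),1.25]:
    arm.move_straight(S(200-200*np.cos(th),-.5,28+200*np.sin(th)),speed=80)
    s=info()
    if s["finger_gap"]*85<16 or abs(s["wrist_force"]).max()>60: print("STOP",th);break
for n in("scene","top"):
    p,d=cams.capture(n); W=world_pts(n,d); np.savez(n+"3.npz",p=p,d=d,W=W)
    if n=="scene": cv2.imwrite("pics/end.png",cv2.resize(p[60:300,100:380,::-1],None,fx=2.5,fy=2.5))
    else: cv2.imwrite("pics/endtop.png",p[...,::-1])
E
```

```text
t 22.41 pos [ 0.4 -0.6 28.6] F [-0.1 -0.3  0.5] gap 50.189
t 22.77 pos [ 0.2  0.  28.8] F [0.3 4.4 6.9] gap 20.437
t 23.18 pos [ 1.4  0.  48.1] F [ 5.6  4.7 -7. ] gap 20.147
t 23.57 pos [ 4.5  0.1 67.8] F [ 7.   3.6 -8.4] gap 20.528
t 23.98 pos [ 9.5  0.1 87. ] F [ 6.3  4.4 -8.4] gap 20.158
t 24.38 pos [1.640e+01 1.000e-01 1.058e+02] F [ 6.6  4.2 -7.4] gap 20.131
t 24.77 pos [2.490e+01 1.000e-01 1.235e+02] F [ 6.   3.9 -8.9] gap 20.299
t 25.18 pos [ 35.2   0.2 140.1] F [  6.5   3.5 -10.7] gap 20.151
t 25.57 pos [ 47.4   0.2 156. ] F [  6.9   3.7 -10.5] gap 20.197
t 25.98 pos [ 61.2   0.2 170.7] F [ 7.1  3.5 -8.2] gap 20.215
t 26.38 pos [ 75.1   0.2 183. ] F [  4.1   4.  -13.5] gap 20.132
t 26.77 pos [ 91.9   0.2 195.1] F [  5.    4.8 -13. ] gap 20.239
t 27.18 pos [109.1   0.3 204.9] F [  3.8   3.8 -14.7] gap 20.470
t 27.57 pos [1.268e+02 2.000e-01 2.130e+02] F [  0.7   5.2 -15. ] gap 19.783
t 27.85 pos [1.366e+02 2.000e-01 2.165e+02] F [  2.7   7.4 -14.2] gap 20.496
```

View pics/end.png

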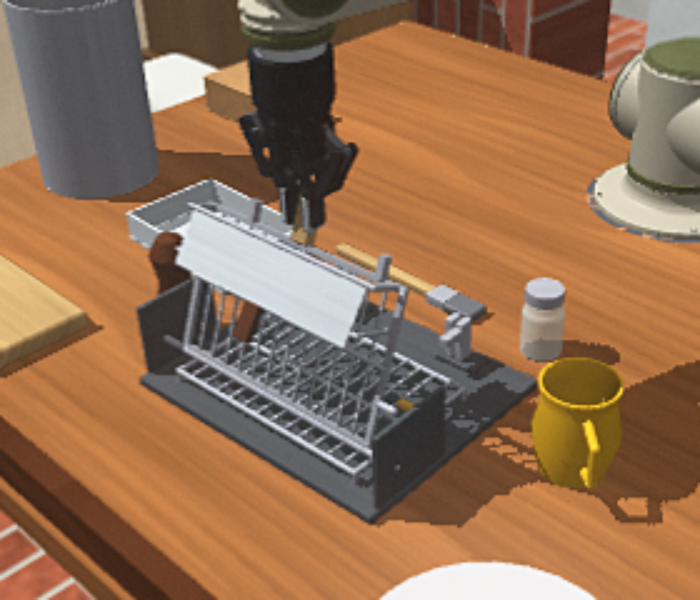

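The grid stands open in the jaws at (305, 235) and the cover hangs back with its tab at (245, 320). Before handing in, I'll check both angles from depth and see whether the bystanders moved.

```bash
python3 - <<'E'
from h import *
z=np.load("scene3.npz"); W=RS.inv().apply((z["W"]-O).reshape(-1,3)).reshape(384,512,3); p=z["p"].astype(int); ok=z["d"]>0
m=ok&(p.min(-1)>150)&(W[...,2]>80)&(W[...,2]<260)&(abs(W[...,1])<112)&(W[...,0]>60)&(W[...,0]<230)
m=cv2.morphologyEx(m.astype(np.uint8),cv2.MORPH_OPEN,np.ones((7,7)))>0
P=W[m]; c=np.median(P,0); Vt=np.linalg.svd(P-P.mean(0),full_matrices=False)[2]; n=Vt[2]; print("cover n",m.sum(),n.round(3),c.round(1),P.min(0).round(),P.max(0).round())
a=np.arctan2(abs(n[0]),abs(n[2])); print("cover slope below horizontal deg",np.degrees(a),"abs rad",np.pi+a)
# wooden handle (yellowish) + side posts
hmask=ok&(W[...,2]>190)&(W[...,2]<270)&(abs(W[...,1])<16)&(p[...,0]>p[...,2]+40)
H=W[hmask];print("handle",hmask.sum(),np.median(H,0).round(1),H.min(0).round(),H.max(0).round())
x,zz=np.median(H,0)[[0,2]]; print("grid angle ~",np.arctan2(zz-45,200-x))
t0=np.load("top.npz")["p"].astype(int);t1=np.load("top3.npz")["p"].astype(int)
for nm,(u0,u1,v0,v1) in dict(shaker=(218,245,230,255),brush=(262,360,232,252),jug=(150,195,170,212),mill=(345,375,125,160),tray=(362,446,172,232)).items():
    print(nm,abs(t0-t1)[v0:v1,u0:u1].mean().round(2))
# catches, scene tops
info(); arm.dwell(.5); s=info(); print(abs(s["joint_velocities"]).max())
E
```

```text
cover n 1708 [ 0.86  -0.005  0.51 ] [191.9  10.2 184.9] [ 170. -112.  123.] [210. 112. 210.]
cover slope below horizontal deg 59.3440301105798 abs rad 4.177341370422065
handle 55 [142.9   0.5 207.2] [130.  -9. 197.] [149.  13. 241.]
grid angle ~ 1.2322299033272555
shaker 52.61
brush 17.78
jug 11.85
mill 4.66
tray 7.48
t 27.95 pos [136.4   0.3 216.5] F [  2.7   5.8 -15. ] gap 19.794
t 28.45 pos [136.4   0.3 216.5] F [  1.8   5.8 -15.3] gap 20.538
0.002631491852636982
```

View pics/endtop.png

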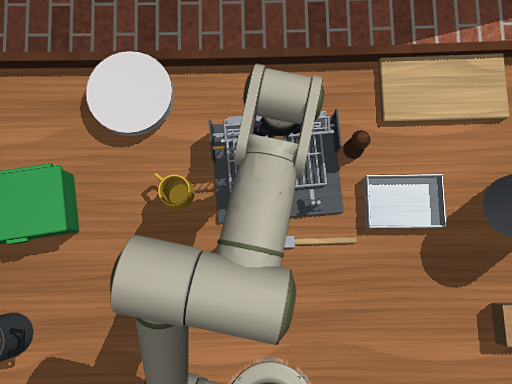

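The top view shows the jug, mill, tray and brush where they were. The shaker is hidden by the arm there, but in the scene camera it hasn't moved ((318, 188) against (317, 187) at the start). Grid is at about 1.24 rad, cover about 2.93, and the arm is still. Handing in.

```bash
python3 -c "
from h import *
workorder.sign_off(); info()"
```

```text
the job is handed in; nothing more can be done
the job is handed in; nothing more can be done
```

I opened the braai grid and handed the job in at about 28 s of the 72 s allowed, with the gripper still holding the handle. Sign-off reports no verdict, so success isn't confirmed.

**What I did:** I swung the cover over to its stop while holding it by the tab. I then squeezed the round-peg catch, then the flat-paddle catch, and lifted the grid by its handle to wide open.

**Last checks:**
- **Top grid:** about 1.23–1.25 rad, at rest. The jaws were about 20 mm apart on the 22 mm handle, with about 15 N on the wrist.
- **Cover:** about 2.93 rad from a plane fit (its stop is at 2.9).
- **Catches:** both closed from 26 to 14 mm between centres, so fully in. I measured this before the lift; afterwards I did not re-measure them.
- **Bystanders:** none visibly moved. The arm hid the shaker from the top camera at the end, so I compared its position in the scene camera instead.

**Disagreements:** the jaw gap read 1–2 mm under the nominal widths throughout. Wrist-camera positions read about 1–2 mm low in x and y. Neither affected the work.

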